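# Raise the glue-press arm and run the blank to the stop

### The arm

A 6-joint arm with a two-finger parallel gripper is mounted at the origin on the work surface. World frame = base frame: x ahead of the robot, y to its left, z up, the work surface at z = 0. Lengths are in m, angles in rad, forces in N, time in s.
With the tool pointing down it reaches from about 0.375 to 0.9 m from the base axis. Payload 3.1 kg.
Tool frame: the origin (TCP) lies at the very end of the fingers, on their centre line; the grasp point (between the pads) lies behind it (manip.pinch_z is the z of the grasp point in the tool frame, in m); z points along the fingers, y is the line along which they close (so a half turn about z gives the same grasp; the last joint's range is limited). The gripper opens to 87 mm and grips with 3 to 60 N. Pads are 19 mm wide; open, the fingers measure 117 mm over their backs; the gripper's body (75 mm by 190 mm) begins 51 mm behind the grasp point.
Start: joints at [-1.494, 0.527, 1.433, -0, 1.181, -0.178], TCP at [0.158, -0.605, 0.223] pointing down, gripper open.
Joint ranges: [-3.08, 3.08], [-0.75, 2.2], [0.22, 2.44], [-1.43, 4.57], [0, 2.65], [-2.85, 2.85]. Speed limits (rad/s): [2.79, 2.79, 3.14, 3.14, 3.14, 3.14].

### API

Orientations are given as a 3x3 rotation matrix whose columns are the frame's x, y, z axes.
In Python, from bench import readout, imaging, manip, spotter gives the robot as it stands.
- The arm moves only by the shell command python3 -m pendant 'ROWS' [FORCE]. ROWS is JSON, a list of rows, each an object with "hand": the closure in counts, from 0 (fully open) to 255 (shut); "slide": the shift along the tool's x, y, z in m, a list of three; "twist": the turn about the tool's z in degrees. In form: [{"hand": hand, "slide": [dx, dy, dz], "twist": twist}, ...]. A call has 1 to 5 rows; each row shifts and turns the commanded pose from where the row before left it, along the tool's axes as they then stand; what a row does not reach is not made up. A row lasts 1/8 s, in which the tool goes at most 62.5 mm and 10.7 degrees, less where a joint would pass 70% of its speed; a pose out of reach is approached as far as the arm can. A call with a gripper value outside its range is refused whole. The fingers move at their own pace and stop on an object; FORCE is the grip in N (left out, the last holds). Time passes only in rows, so rows that do not move let the fingers close. It gives the time, the measured TCP pose, the force, the opening and the grip force at its end, in the units of the state.
- readout.get_state(): the state, without advancing time (a new reading comes with each control period).
- imaging.get_image(name): name is "side" or "top"; returns (picture, depth): 480x640x3 uint8, red, green, blue; 480x640 float32, m along the optical axis (not along the pixel's ray), 0 where there is no reading.
- imaging.camera_model(name): a dict with "fx", "fy", "cx", "cy" (pixels), "k1" (the pictures are not rectified: a ray, as slopes to the right and down, at radius r is drawn at 1 + k1 r^2 times it, then the intrinsics apply), "R" (3x3) and "t" (3): a world point X has camera coordinates R X + t. Camera axes: x right, y down, z forward; pixel columns grow to the right and rows downward; lengths in m; the calibration is good to about 2 mm. A picture is of the moment at which its call begins. camera_model takes no time and is no camera call.
- manip.finish_job(): hands the job in; it is judged then, once.
Trained networks look in the newest picture that a camera, given by its name, has taken for a name from the list of things; names that differ only in an ending like _2 or _b are one class to them, and where a whole thing is asked for, a point or a joint stands for the part that bears it (a point fixed in the world has none). Each returns a list of dicts, best first, with "confidence" (0 to 1); they miss things now and then, are a little off and sometimes report something else, mostly with a low value. They report only what shows in the picture. A call takes as long as a camera call.
- spotter.spot_in(camera, name): "xyz" ([x, y, z] in m, in world coordinates, good to about 4 mm: the middle of the surface that is visible of it).
The state is a dict: "clock": time; "joints": joint angles; "qvel": joint speeds; "tau": joint torques, N m; "position": TCP position; "orientation": TCP orientation; "contact_force": force on the tool from outside, world axes, zero at the start; "ft_torque": the same for the moment, N m; "gripper_width": finger opening in m; "gripper_force": force on a finger pad.
Only numpy, scipy, OpenCV 4.12 (cv2) and the standard library are available. Lean on these libraries where they do the work, as an engineer would, in place of code of your own. Each camera call takes 0.05 s, during which the arm holds its last target. There are 200 camera calls.

### The job

With the fingertips only, push the counterweighted arm of the small wooden bench press up past its balance point so that it stays raised by itself, and then push the round wooden blank along its channel until it sits flat on the board against the stop block. Only push: do not grip the arm, do not lift the blank, and leave the other things on the bench where they are.

Things in the scene. Friction and masses are not known exactly. Their poses are not given: they have to be found in the camera images.
- press: Bench press fixed to the bench: plywood board 18 mm thick, x -85 to 175, y -210 to 210 mm. Origin at its underside, z up; x points from push bar to pivot (away from the robot), y along the channel. Two 12 mm wide, 8 mm high strips at x = -62 and 62 make a 112 mm wide channel, open on top. Two cheeks (x 72 to 128, y 31 to 47 mm either side, tops at z 113) carry the arm.
- pivot (a point): The hinge axis of the arm, midway between the cheeks: at x 100, y 0, z 90 mm of the press; the axis runs along the press's y.
- push_bar (a point): Centre of the push bar: dark wooden round bar, 22 mm thick, 130 mm long, turning freely on its pin like a roller, along the press's y, across the free end of the arm, 190 mm from the pivot. Lowered, it is on the robot's side of the press (x -84, z 137 mm), with free space beneath. The arm is a beam 34 mm wide, 24 mm thick, its foot just above the blank.
- swing_arm (a joint): Angle of the arm in rad: 0 lowered (sloping up 0.25 rad from level towards its free end), growing as the push bar goes up and over, away from the robot; 1.41 fully raised on its stop, just past upright. A steel counterweight above the pivot: below about 0.7 rad the arm falls back when let go, beyond it swings on up by itself. It needs 1.2 to 2.1 N upward at the bar at the start, less as it rises.
- blank_center (a point): Centre (half-way up) of the round wooden blank, a loose disc 90 mm in diameter and 35 mm thick, about 160 g, lying flat on the board (top of board z 18 mm) in the channel, under the arm's foot.
- stop_center (a point): Centre (half-way up) of the stop block, fixed on the board across one end of the channel: wood, 90 mm across the channel, 30 mm thick along it, 40 mm high. It may be at either end (press y about +180 or -180 mm). The blank is against it when their centres are 60 mm apart.
- wax_tin: Bystander: flat metal tin, 52 mm in diameter, 34 mm high, standing in the channel at the end opposite the stop block. Origin at its underside.
- wood_bowl: Bystander: small wooden bowl, 90 mm wide, 42 mm high, beside the front of the press. Origin at its underside.
- offcut: Bystander: wooden offcut 35 x 100 x 22 mm beside the front of the press. Origin at its underside.
- wood_ring: Bystander: wooden ring 110 mm wide, 40 mm high. Origin at its underside.
- drill: Bystander: cordless drill standing on its battery, about 200 mm high and 225 mm long. Origin at its underside.
- mallet: Bystander: hammer lying on the bench. Origin at its underside.
- glue_bottle: Bystander: white glue bottle 60 mm wide, 150 mm high. Origin at its underside.

How it is judged:
By the outcome, as a careful person would: the job done as asked, in the order asked, and still so for the second after the job is handed in, with the robot touching nothing.
It also fails if it takes over 51 s, if anything falls off the work surface, if the arm or the gripper's body presses on something with over 40 N, if the wrist force passes 120 N, or if a joint passes its speed limit or range.

## Working session

There is one attempt and no reset: what is moved stays moved. The work goes in short steps, Python scripts to look and compute and a shell command to move; the robot and the scene stay as the last step left them, time stands still between calls to the robot, and variables do not carry over. Pictures are saved under pics/ and viewed, at most 10 in all, crops included, and the job is handed in when it is done.

```bash
mkdir -p pics; cat > h.py <<'E'
import numpy as np, cv2
from bench import readout, imaging, manip, spotter
def snap(cam,fn):
    p,d=imaging.get_image(cam); cv2.imwrite('pics/'+fn,p[:,:,::-1]); return p,d
def cloud(cam,d):
    m=imaging.camera_model(cam); R=np.array(m['R']);t=np.array(m['t'])
    K=np.array([[m['fx'],0,m['cx']],[0,m['fy'],m['cy']],[0,0,1.]])
    v,u=np.mgrid[0:480,0:640]
    pts=np.stack([u,v],-1).reshape(-1,1,2).astype(float)
    s=cv2.undistortPoints(pts,K,np.array([m['k1'],0,0,0.])).reshape(480,640,2)
    X=np.dstack([s[...,0]*d,s[...,1]*d,d])
    W=(X-t)@R
    W[d<=0]=np.nan
    return W
E
python3 - <<'E'
from h import *
np.set_printoptions(precision=3,suppress=True)
for c in ('top','side'):
    p,d=snap(c,c+'1.png'); np.save(c+'.npy',cloud(c,d))
    for n in ('press','pivot','push_bar','blank_center','stop_center','wax_tin','wood_bowl','offcut','wood_ring','drill','mallet','glue_bottle'):
        print(c,n,[(np.round(o['xyz'],3).tolist(),round(o['confidence'],2)) for o in spotter.spot_in(c,n)[:2]])
s=readout.get_state();print(s)
E
```

```text
top press [([0.656, 0.073, 0.02], 0.94)]
top pivot [([0.66, 0.076, 0.018], 0.72)]
top push_bar [([0.626, 0.074, 0.147], 0.78), ([0.565, 0.237, 0.059], 0.68)]
top blank_center [([0.612, 0.095, 0.049], 0.83)]
top stop_center [([0.566, 0.234, 0.059], 0.59), ([0.626, 0.069, 0.144], 0.38)]
top wax_tin [([0.66, -0.106, 0.05], 0.6)]
top wood_bowl [([0.426, 0.222, 0.02], 0.92)]
top offcut [([0.531, -0.122, 0.022], 0.84)]
top wood_ring [([0.357, 0.512, 0.037], 0.81)]
top drill [([0.563, 0.541, 0.184], 0.58)]
top mallet [([0.612, -0.475, 0.024], 0.84), ([0.53, -0.121, 0.02], 0.33)]
top glue_bottle [([0.455, -0.43, 0.103], 0.73)]
side press [([0.653, 0.121, 0.018], 0.88), ([0.53, -0.119, 0.025], 0.35)]
side pivot [([0.652, 0.12, 0.018], 0.77)]
side push_bar [([0.624, 0.079, 0.138], 0.59)]
side blank_center [([0.598, 0.086, 0.053], 0.95)]
side stop_center [([0.562, 0.247, 0.055], 0.79)]
side wax_tin [([0.659, -0.105, 0.055], 0.77)]
side wood_bowl [([0.434, 0.201, 0.023], 0.86)]
side offcut [([0.53, -0.12, 0.023], 0.59)]
side wood_ring [([0.349, 0.52, 0.041], 0.71)]
side drill [([0.554, 0.562, 0.174], 0.63)]
side mallet [([0.612, -0.45, 0.022], 0.93), ([0.625, 0.076, 0.14], 0.45)]
side glue_bottle [([0.466, -0.417, 0.1], 0.75), ([0.529, -0.121, 0.023], 0.39)]
{'clock': 1.3, 'joints': array([-1.494,  0.528,  1.433,  0.   ,  1.181, -0.179]), 'qvel': array([ 0.   , -0.001,  0.001, -0.002,  0.002,  0.   ]), 'tau': array([ -0.   , -44.002, -17.698,   0.063,   0.05 ,  -0.   ]), 'position': array([ 0.158, -0.605,  0.223]), 'orientation': array([[ 0.968,  0.252,  0.   ],
       [ 0.252, -0.968,  0.   ],
       [ 0.   , -0.   , -1.   ]]), 'contact_force': array([0.474, 0.023, 0.032]), 'ft_torque': array([ 0.034, -0.029,  0.033]), 'gripper_force': 0.0, 'gripper_width': 0.08733520925563647}
```

View pics/top1.png

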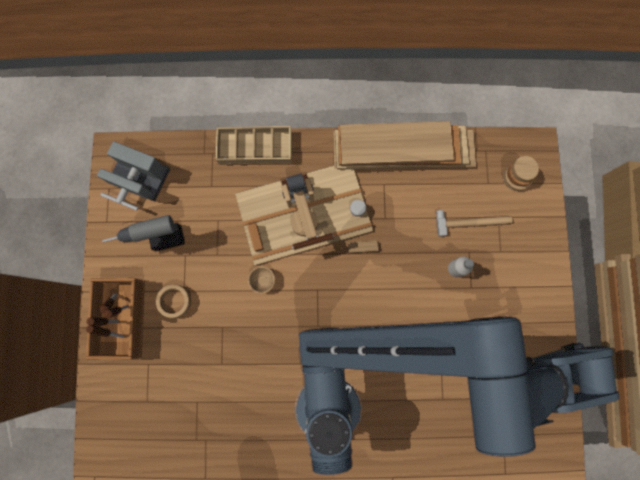

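View pics/side1.png

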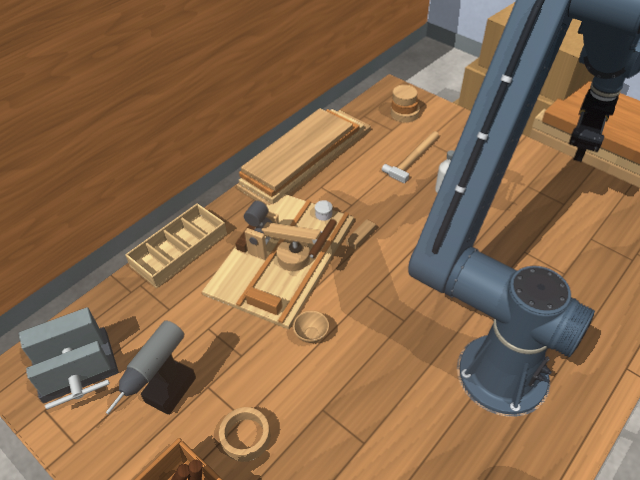

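The top view shows the press at about (305,215), with the stop block at its left end (254,237), the tin at its right end (358,207) and the push bar near (310,243). The bowl is at (262,280) and the offcut at (360,247). The side view agrees: stop at (263,300), blank at (292,255).

```bash
python3 - <<'E'
from h import *
np.set_printoptions(precision=4,suppress=True)
P=[]
for c in ('top','side'):
    W=np.load(c+'.npy').reshape(-1,3); I=cv2.imread(f'pics/{c}1.png').reshape(-1,3).astype(int)
    roi=(abs(W[:,0]-.65)<.3)&(abs(W[:,1]-.07)<.28)
    b=W[roi&(W[:,2]>.013)&(W[:,2]<.030)]
    # biggest connected on 4 mm grid
    g=np.zeros((160,160),np.uint8); ij=((b[:,:2]-[.35,-.25])/.004).astype(int).clip(0,159); g[ij[:,0],ij[:,1]]=1
    g=cv2.morphologyEx(g,cv2.MORPH_CLOSE,np.ones((3,3))); n,l,s,_=cv2.connectedComponentsWithStats(g); k=1+np.argmax(s[1:,4])
    bb=b[l[ij[:,0],ij[:,1]]==k]; r=cv2.minAreaRect(bb[:,:2].astype(np.float32)); print(c,'board',r,len(bb))
    dark=I.sum(1)<230
    m=roi&(W[:,2]>.115)&(W[:,2]<.165)&dark&(W[:,0]<.68)
    q=W[m]; 
    if len(q)>5:
        print(c,'bar',len(q),q.mean(0),cv2.minAreaRect(q[:,:2].astype(np.float32)),q.min(0),q.max(0))
E
```

```text
top board ((0.7244095802307129, 0.0673518180847168), (0.38131046295166016, 0.47617945075035095), 15.665962219238281) 6308
top bar 230 [0.5361 0.0386 0.1468] ((0.5373728275299072, 0.04069369658827782), (0.022729916498064995, 0.12895110249519348), 13.930390357971191) [ 0.5131 -0.0219  0.131 ] [0.5597 0.1035 0.1553]
side board ((0.7289275527000427, 0.04305651783943176), (0.3805868327617645, 0.5315098166465759), 16.09400177001953) 6846
side bar 309 [0.5304 0.0499 0.1438] ((0.5339456796646118, 0.04656960070133209), (0.022146936506032944, 0.12955886125564575), 15.1325044631958) [ 0.5084 -0.0162  0.1282] [0.5567 0.1081 0.1528]
```

```bash
S='{"hand":255,"slide":[0.040,-0.044,0],"twist":0}'; 
python3 -c "from bench import manip;print(manip.pinch_z)"
python3 -m pendant '[{"hand":255,"slide":[0.040,-0.044,0],"twist":0},{"hand":255,"slide":[0.040,-0.044,0],"twist":0},{"hand":255,"slide":[0.040,-0.044,0],"twist":0},{"hand":255,"slide":[0.040,-0.044,0],"twist":0},{"hand":255,"slide":[0.040,-0.044,0],"twist":0}]' 20
python3 -m pendant '[{"hand":255,"slide":[0.040,-0.044,0],"twist":0},{"hand":255,"slide":[0.040,-0.044,0],"twist":0},{"hand":255,"slide":[0.040,-0.044,0],"twist":0},{"hand":255,"slide":[0.040,-0.044,0],"twist":0},{"hand":255,"slide":[0.040,-0.044,0],"twist":0}]'
```

```text
-0.0187
clock: 1.92
position: [0.2964, -0.34, 0.2228]
orientation: [[0.968, 0.251, 0.001], [0.251, -0.968, -0.001], [0.001, 0.001, -1.0]]
contact_force: [0.9, -0.1, 0.5]
gripper_width: 0.045
gripper_force: 0.0
clock: 2.55
position: [0.4348, -0.0766, 0.223]
orientation: [[0.968, 0.252, 0.001], [0.252, -0.968, -0.001], [0.001, 0.001, -1.0]]
contact_force: [0.7, 0.4, 0.4]
gripper_width: 0.0017
gripper_force: 0.0
```

```bash

python3 -m pendant '[{"hand":255,"slide":[0.030,-0.044,0],"twist":0},{"hand":255,"slide":[0.030,-0.040,0],"twist":0},{"hand":255,"slide":[0.015,-0.005,0.04],"twist":0},{"hand":255,"slide":[0,0,0.04],"twist":0},{"hand":255,"slide":[0,0,0.038],"twist":0}]'
python3 -m pendant '[{"hand":255,"slide":[0,0,0],"twist":0}]'
python3 - <<'E'
from h import *
np.set_printoptions(precision=4,suppress=True)
p,d=snap('side','side2.png'); W=cloud('side',d); np.save('side2.npy',W)
cv2.imwrite('pics/side2c.png',cv2.resize(p[150:350,180:430,::-1],(750,600),interpolation=cv2.INTER_CUBIC))
E
```

```text
clock: 3.18
position: [0.4845, 0.0273, 0.1036]
orientation: [[0.967, 0.253, 0.001], [0.253, -0.967, -0.0], [0.001, 0.001, -1.0]]
contact_force: [0.3, -0.4, -0.4]
gripper_width: 0.0005
gripper_force: 0.0
clock: 3.3
position: [0.4819, 0.0273, 0.1025]
orientation: [[0.968, 0.252, -0.006], [0.252, -0.968, 0.001], [-0.006, -0.003, -1.0]]
contact_force: [0.7, 0.1, 0.3]
gripper_width: 0.0006
gripper_force: 0.0
```

View pics/side2c.png

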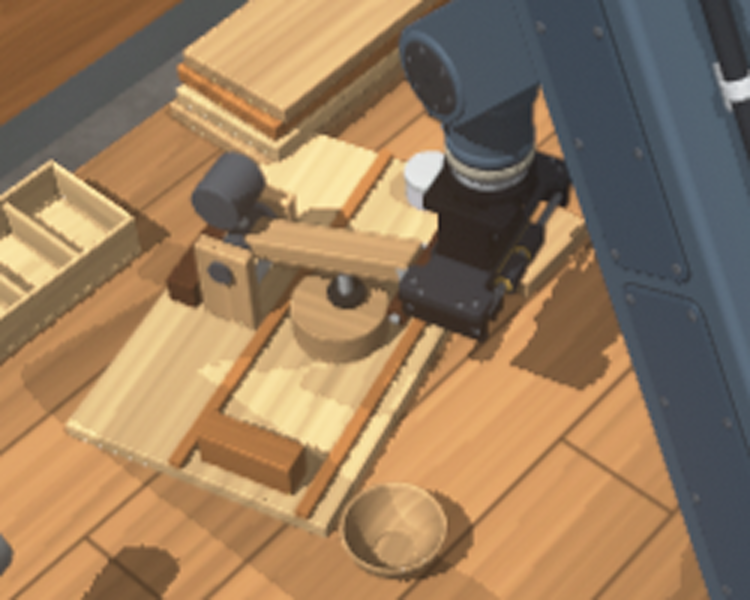

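The crop shows the closed fingers in front of the bar at about (430,270), the foot above the blank at (345,285) and the stop at (250,450). Next I make contact.

```bash

python3 -m pendant '[{"hand":255,"slide":[0.015,0,0],"twist":0},{"hand":255,"slide":[0.014,0,0],"twist":0},{"hand":255,"slide":[0,0,0],"twist":0}]'
python3 -m pendant '[{"hand":255,"slide":[0.004,0,0],"twist":0},{"hand":255,"slide":[0,0,0],"twist":0}]'
python3 -m pendant '[{"hand":255,"slide":[0.003,0,0],"twist":0},{"hand":255,"slide":[0,0,0],"twist":0}]'
```

```text
clock: 3.72
position: [0.5138, 0.0342, 0.1055]
orientation: [[0.968, 0.253, 0.003], [0.253, -0.968, -0.001], [0.003, 0.001, -1.0]]
contact_force: [-0.3, -0.2, 0.0]
gripper_width: 0.0003
gripper_force: 0.0
clock: 3.98
position: [0.5142, 0.0348, 0.1044]
orientation: [[0.968, 0.253, -0.004], [0.253, -0.968, -0.001], [-0.004, -0.0, -1.0]]
contact_force: [-3.4, -2.7, -0.1]
gripper_width: 0.0005
gripper_force: 2.1
clock: 4.22
position: [0.5155, 0.0353, 0.104]
orientation: [[0.967, 0.253, -0.007], [0.253, -0.967, -0.001], [-0.007, -0.001, -1.0]]
contact_force: [-6.1, -5.3, -0.3]
gripper_width: 0.0004
gripper_force: 3.6
```

```bash

python3 -m pendant '[{"hand":255,"slide":[0.004,0,-0.008],"twist":0},{"hand":255,"slide":[0.004,0,-0.010],"twist":0}]'
python3 -c "
from h import *
snap('side','side3.png')
print(spotter.spot_in('side','push_bar'))"
```

```text
clock: 4.47
position: [0.5238, 0.0376, 0.122]
orientation: [[0.968, 0.252, -0.006], [0.252, -0.968, -0.0], [-0.006, -0.001, -1.0]]
contact_force: [-3.2, -1.6, 0.3]
gripper_width: 0.0007
gripper_force: 2.2
[{'xyz': [0.6917, 0.087, 0.136], 'confidence': 0.84}]
```

```bash

python3 -m pendant '[{"hand":255,"slide":[0.004,0,-0.014],"twist":0},{"hand":255,"slide":[0.006,0,-0.013],"twist":0},{"hand":255,"slide":[0.006,0,-0.012],"twist":0},{"hand":255,"slide":[0.006,0,-0.011],"twist":0}]'
python3 - <<'E'
from h import *
np.set_printoptions(precision=4,suppress=True)
p,d=snap('side','side4.png'); W=cloud('side',d)
cv2.imwrite('pics/side4c.png',cv2.resize(p[150:350,180:430,::-1],(750,600),interpolation=cv2.INTER_CUBIC))
E
```

```text
clock: 5.08
position: [0.5481, 0.0439, 0.1731]
orientation: [[0.968, 0.252, 0.0], [0.252, -0.968, 0.0], [0.0, -0.0, -1.0]]
contact_force: [-1.8, 0.9, -0.0]
gripper_width: 0.0005
gripper_force: 0.7
```

View pics/side4c.png

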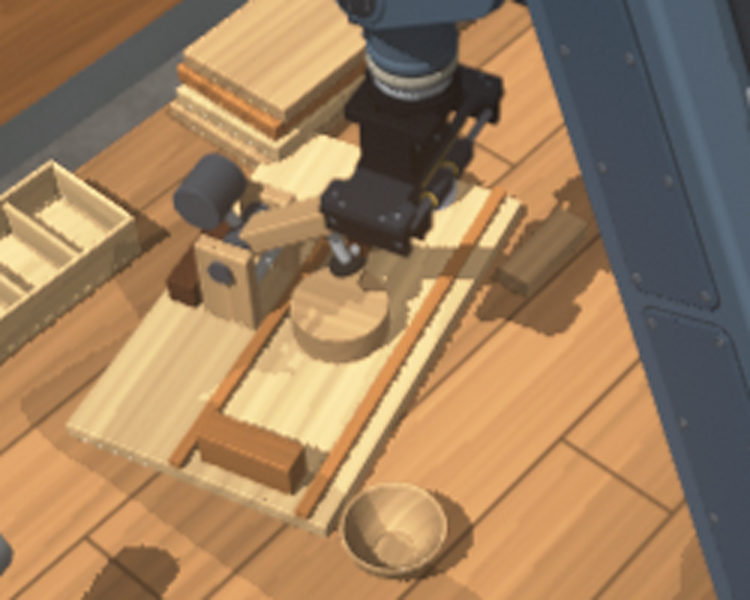

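The arm is rising to about 0.4 rad with the fingers behind the bar near (340,215), and the blank at (340,310) is undisturbed. I keep following the arc.

```bash

python3 -m pendant '[{"hand":255,"slide":[0.011,0,-0.014],"twist":0},{"hand":255,"slide":[0.012,0,-0.012],"twist":0},{"hand":255,"slide":[0.013,0,-0.011],"twist":0},{"hand":255,"slide":[0.013,0,-0.009],"twist":0},{"hand":255,"slide":[0.014,0,-0.007],"twist":0}]'
python3 -m pendant '[{"hand":255,"slide":[0.010,0,-0.005],"twist":0},{"hand":255,"slide":[0,0,0],"twist":0},{"hand":255,"slide":[0,0,0],"twist":0},{"hand":255,"slide":[0,0,0],"twist":0}]'
python3 - <<'E'
from h import *
np.set_printoptions(precision=4,suppress=True)
p,d=snap('side','side5.png'); W=cloud('side',d)
cv2.imwrite('pics/side5c.png',cv2.resize(p[150:350,180:430,::-1],(750,600),interpolation=cv2.INTER_CUBIC))
E
```

```text
clock: 5.75
position: [0.6105, 0.0594, 0.2264]
orientation: [[0.968, 0.252, 0.003], [0.252, -0.968, -0.0], [0.003, 0.001, -1.0]]
contact_force: [0.0, 0.1, 0.5]
gripper_width: 0.0003
gripper_force: 0.0
clock: 6.25
position: [0.6177, 0.0618, 0.2302]
orientation: [[0.968, 0.252, -0.001], [0.252, -0.968, 0.0], [-0.001, -0.0, -1.0]]
contact_force: [0.4, -0.9, 1.1]
gripper_width: 0.0001
gripper_force: 0.0
```

View pics/side5c.png

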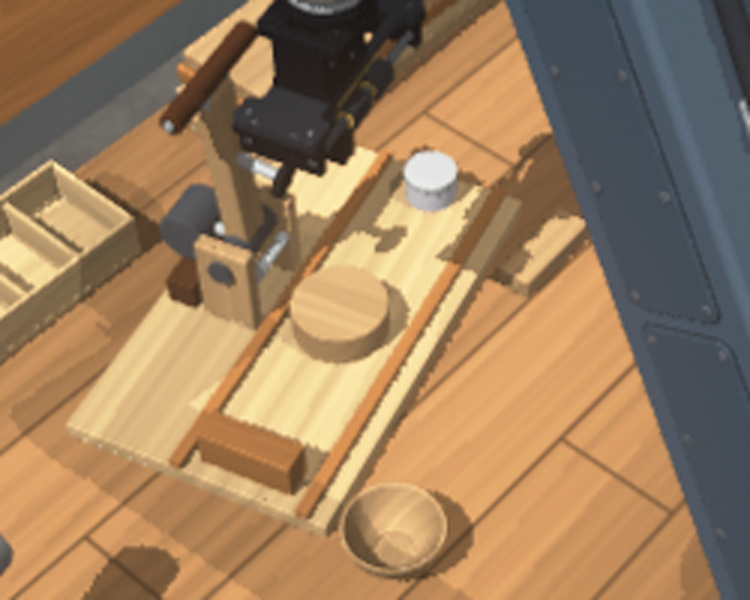

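The arm is fully up on its stop, with the bar at (210,75). The blank is in the open at (340,310), the stop is at (250,450) and the tin at (430,180). I back off, then measure the blank.

```bash

python3 -m pendant '[{"hand":255,"slide":[-0.030,0,0],"twist":0},{"hand":255,"slide":[-0.020,0.02,0],"twist":0},{"hand":255,"slide":[0,0.04,0],"twist":0},{"hand":255,"slide":[0,0.04,0],"twist":0},{"hand":255,"slide":[0,0,0],"twist":0}]'
cat > m.py <<'E'
from h import *
import sys
np.set_printoptions(precision=4,suppress=True)
tag=sys.argv[1]
a=np.radians(14.8); O=np.array([.617,.064]); A=np.array([[np.cos(a),np.sin(a)],[-np.sin(a),np.cos(a)]])
for c in ('top','side'):
    p,d=snap(c,c+tag+'.png'); W=cloud(c,d).reshape(-1,3); Q=(W[:,:2]-O)@A.T
    def seg(nm,x,y,z):
        m=(Q[:,0]>x[0])&(Q[:,0]<x[1])&(Q[:,1]>y[0])&(Q[:,1]<y[1])&(W[:,2]>z[0])&(W[:,2]<z[1])
        q=Q[m]*1e3
        if len(q)<8: print(c,nm,len(q)); return
        print(c,nm,len(q),'mid',(q.min(0)+q.max(0))/2,'mean',q.mean(0),'z',W[m,2].mean()*1e3,'circle',cv2.minEnclosingCircle(q.astype(np.float32)),'rect',cv2.minAreaRect(q.astype(np.float32)))
    seg('blanktop',(-.07,.07),(-.1,.135),(.046,.06))
    seg('stop',(-.07,.07),(.14,.22),(.050,.066))
    seg('tin',(-.07,.07),(-.22,-.13),(.045,.06))
    seg('foot',(.0,.085),(-.03,.03),(.16,.25))
    seg('arm',(.08,.16),(-.08,.08),(.24,.31))
s=readout.get_state(); print('tcp press',(s['position'][:2]-O)@A.T*1e3, s['position'][2],'joints',s['joints'])
E
python3 m.py 6
```

```text
clock: 6.92
position: [0.5959, -0.0504, 0.2306]
orientation: [[0.969, 0.248, 0.001], [0.248, -0.969, -0.001], [0.001, 0.001, -1.0]]
contact_force: [0.0, 0.2, -0.2]
gripper_width: 0.0005
gripper_force: 0.0
top blanktop 402 mid [ 2.7685 18.0332] mean [ 5.6477 18.4749] z 53.2479862980948 circle ((2.524522066116333, 11.29417896270752), 45.3986930847168) rect ((8.420419692993164, 20.97225570678711), (64.27701568603516, 89.46907806396484), 61.978023529052734)
top stop 240 mid [ -2.7166 182.1822] mean [ -4.2708 181.5753] z 58.1376116434577 circle ((-2.992704153060913, 179.88107299804688), 46.439125061035156) rect ((-2.71575927734375, 182.18496704101562), (31.16841697692871, 91.6827392578125), 89.98311614990234)
top tin 12 mid [   6.261  -184.6892] mean [   4.0716 -185.7505] z 50.804096992831035 circle ((6.2610063552856445, -184.68917846679688), 17.1458683013916) rect ((4.644137382507324, -186.65167236328125), (5.08547830581665, 34.29153823852539), 50.5152587890625)
top foot 73 mid [64.6996  3.0278] mean [60.3279  3.2376] z 193.57436396524616 circle ((62.4059944152832, 1.8549257516860962), 2
[... 1081 characters left out ...]
 -178.0022735595703), (53.76532745361328, 52.191551208496094), 77.97254943847656)
side foot 116 mid [65.6917  3.0752] mean [60.0277  5.8297] z 188.83455003280713 circle ((63.63574981689453, 3.728459358215332), 21.69507598876953) rect ((65.82000732421875, 3.3371400833129883), (37.80022430419922, 35.58012390136719), 1.0674521923065186)
side arm 519 mid [113.       5.9393] mean [111.0478   9.904 ] z 277.4315312075934 circle ((114.53941345214844, 5.825821876525879), 68.07416534423828) rect ((112.98453521728516, 5.934272766113281), (135.94622802734375, 27.37542724609375), 89.7228775024414)
tcp press [ -50.0317 -102.1605] 0.23029204989292107 joints [-0.2672  0.4808  1.4969  0.0006  1.1651  1.0497]
```

```bash
python3 - <<'E'
from h import *
np.set_printoptions(precision=4,suppress=True)
s=readout.get_state();T=s['position'];R=s['orientation']
for c in ('top','side'):
    p,d=imaging.get_image(c); W=cloud(c,d).reshape(-1,3); L=(W-T)@R; L=L[np.isfinite(L[:,0])&(abs(L[:,0])<.13)&(abs(L[:,1])<.13)]
    for z in range(0,300,20):
        q=L[(-L[:,2]*1e3>=z)&(-L[:,2]*1e3<z+20)]*1e3
        if len(q)>5: print(c,z,len(q),np.percentile(q[:,0],[1,99]),np.percentile(q[:,1],[1,99]))
E
```

```text
top 60 9 [-37.9204 -33.1042] [ 4.5437 83.5394]
top 80 102 [-37.9936 -23.0925] [-21.5513  84.4813]
top 100 309 [-37.0461  35.8949] [-95.2227  93.7882]
top 120 6 [-23.4141   5.8539] [-50.8229 -18.5217]
top 140 13 [-21.4586  12.7272] [-51.0003 -36.1223]
top 160 194 [-37.162   16.0909] [-50.8089  19.8393]
top 180 38 [-36.2552  10.7379] [-37.5668  25.4343]
top 200 61 [-35.6891   0.0834] [-35.7593  15.6161]
top 220 48 [-34.427   -2.6639] [-35.3729  12.9718]
top 240 19 [-34.3337 -11.4016] [-32.3655   6.3586]
top 260 49 [-36.3684 -16.175 ] [-33.387  30.691]
top 280 21 [-77.8816  -1.5017] [-69.8758  20.9639]
side 0 30 [-10.9775  -1.6622] [-13.0006   7.9478]
side 20 20 [-11.7246  -6.3327] [-13.7521  10.4772]
side 60 158 [-38.1748  34.9238] [-91.5814  85.8066]
side 80 407 [-38.9793  35.9321] [-95.5235  84.2194]
side 100 771 [-37.2719  35.162 ] [-98.0905  91.0352]
side 120 170 [-25.1742  21.9635] [-55.0619  13.9635]
side 140 148 [-35.2837  26.8651] [-54.0935 -10.6365]
side 160 457 [-37.7621  35.806 ] [-53.9238  14.2936]
side 180 168 [-35.1257  31.7963] [-37.8175   5.6092]
side 200 242 [-35.8549  30.9183] [-38.1784   8.3667]
side 220 197 [-33.051   39.1788] [-36.058   -1.3435]
side 240 64 [-24.6461  21.4955] [-37.8903 -22.4362]
side 260 43 [-2.7468 39.5642] [-65.9731 -44.6387]
side 280 179 [-45.2132  55.273 ] [-88.4688 -36.6405]
```

```bash

python3 -m pendant '[{"hand":255,"slide":[0.025,-0.012,0],"twist":-0.5},{"hand":255,"slide":[0.020,-0.010,0.02],"twist":0},{"hand":255,"slide":[0,0,0.05],"twist":0},{"hand":255,"slide":[0,0,0.05],"twist":0},{"hand":255,"slide":[0,0,0.035],"twist":0}]'
python3 -m pendant '[{"hand":255,"slide":[0,0,0.025],"twist":0},{"hand":255,"slide":[0,0,0.018],"twist":0},{"hand":255,"slide":[0,0,0],"twist":0}]'
python3 m.py 7 | grep -E 'tcp|foot|blank|arm'
```

```text
clock: 7.75
position: [0.6316, -0.0129, 0.0733]
orientation: [[0.965, 0.262, -0.003], [0.262, -0.965, 0.001], [-0.003, -0.001, -1.0]]
contact_force: [0.1, 0.0, -1.6]
gripper_width: 0.0008
gripper_force: 0.0
clock: 8.12
position: [0.632, -0.0138, 0.0314]
orientation: [[0.965, 0.261, -0.003], [0.261, -0.965, 0.001], [-0.003, -0.001, -1.0]]
contact_force: [0.8, -0.7, 0.4]
gripper_width: 0.0003
gripper_force: 0.0
top blanktop 48 mid [30.051  29.5299] mean [31.7913 28.0975] z 53.74088507330386 circle ((29.656042098999023, 24.64539337158203), 18.605154037475586) rect ((29.929035186767578, 29.616539001464844), (33.6067008972168, 27.192975997924805), 0.5410635471343994)
top foot 73 mid [64.9415  3.0053] mean [60.4929  3.223 ] z 192.99112493873528 circle ((62.56330108642578, 2.955000877380371), 20.929109573364258) rect ((61.729759216308594, 6.7280731201171875), (38.49150085449219, 32.34751892089844), 24.440860748291016)
top arm 415 mid [113.6271   3.7867] mean [112.6802   3.8302] z 283.3274031539114 circle ((115.91683197021484, 3.7866973876953125), 67.13203430175781) rect ((113.30131530761719
[... 265 characters left out ...]
, -5.781318664550781), (131.18421936035156, 91.29446411132812), 53.04248046875)
side foot 164 mid [42.4614 -4.0689] mean [44.7588 -4.0531] z 188.94062454659488 circle ((41.860958099365234, -10.019709587097168), 45.69597244262695) rect ((39.02947235107422, -4.664508819580078), (91.17994689941406, 34.04581832885742), 27.86714744567871)
side arm 520 mid [112.5467   3.5929] mean [111.0149   9.5429] z 277.4581992131237 circle ((114.45956420898438, 3.4003195762634277), 68.51358795166016) rect ((112.25348663330078, 3.4208297729492188), (28.377309799194336, 136.67529296875), 1.4101810455322266)
tcp press [ -3.8496 -80.1249] 0.03330042460851389 joints [-0.1988  0.7857  1.5381  0.0001  0.8164  1.1079]
```

```bash

python3 -m pendant '[{"hand":255,"slide":[0,-0.012,0],"twist":0},{"hand":255,"slide":[0,-0.010,0],"twist":0},{"hand":255,"slide":[0,-0.008,0],"twist":0},{"hand":255,"slide":[0,-0.008,0],"twist":0},{"hand":255,"slide":[0,-0.008,0],"twist":0}]'
python3 -m pendant '[{"hand":255,"slide":[0,-0.008,0],"twist":0},{"hand":255,"slide":[0,-0.008,0],"twist":0},{"hand":255,"slide":[0,-0.008,0],"twist":0},{"hand":255,"slide":[0,-0.008,0],"twist":0},{"hand":255,"slide":[0,-0.008,0],"twist":0}]'
python3 -m pendant '[{"hand":255,"slide":[0,-0.008,0],"twist":0},{"hand":255,"slide":[0,-0.004,0],"twist":0},{"hand":255,"slide":[0,0,0],"twist":0}]'
python3 - <<'E'
from h import *
p,d=snap('side','side8.png')
cv2.imwrite('pics/side8c.png',cv2.resize(p[150:350,180:430,::-1],(750,600),interpolation=cv2.INTER_CUBIC))
E
python3 m.py 8 | grep -E 'tcp|side blank'
```

```text
clock: 8.85
position: [0.6214, 0.03, 0.0328]
orientation: [[0.965, 0.261, 0.001], [0.261, -0.965, -0.0], [0.001, 0.001, -1.0]]
contact_force: [0.4, -0.2, 1.4]
gripper_width: 0.0008
gripper_force: 0.6
clock: 9.48
position: [0.6106, 0.0688, 0.0326]
orientation: [[0.965, 0.26, 0.0], [0.26, -0.965, -0.0], [0.0, 0.0, -1.0]]
contact_force: [-0.7, -1.4, 1.8]
gripper_width: 0.0006
gripper_force: 0.7
clock: 9.85
position: [0.6071, 0.0805, 0.0324]
orientation: [[0.965, 0.261, -0.001], [0.261, -0.965, 0.0], [-0.001, -0.001, -1.0]]
contact_force: [0.2, 0.7, -0.7]
gripper_width: 0.0009
gripper_force: 0.0
side blanktop 501 mid [ 1.6406 65.8492] mean [-4.6207 85.1044] z 51.825942457660794 circle ((-2.2074575424194336, 65.3027572631836), 55.19069290161133) rect ((-7.279078483581543, 74.58844757080078), (100.4284896850586, 78.12667083740234), 46.55517578125)
tcp press [-5.3235 17.8995] 0.03231491461278384 joints [-0.0514  0.7688  1.5944  0.0003  0.7791  1.2558]
```

View pics/side8c.png

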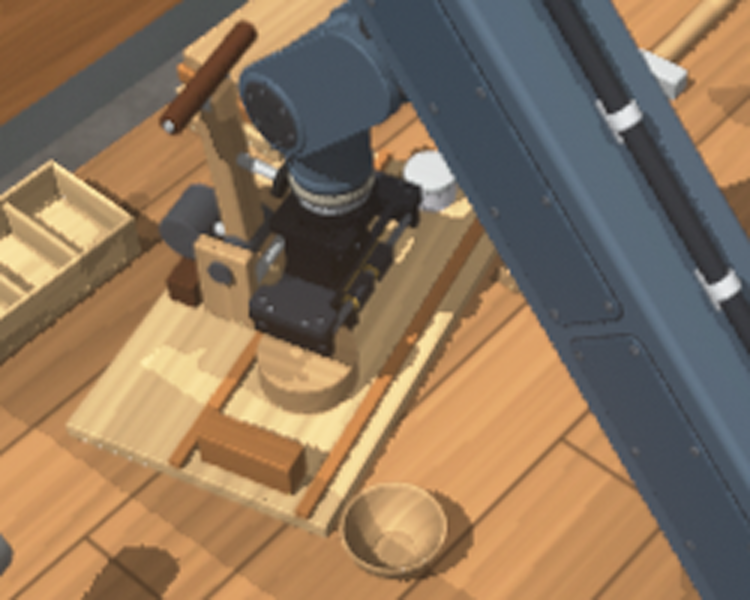

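The blank (310,375) is sliding straight towards the stop (250,450). The gripper passes clear of the foot and the cheeks, and the arm is still raised.

```bash

python3 -m pendant '[{"hand":255,"slide":[0,-0.006,0],"twist":0},{"hand":255,"slide":[0,-0.008,0],"twist":0},{"hand":255,"slide":[0,-0.008,0],"twist":0},{"hand":255,"slide":[0,-0.008,0],"twist":0},{"hand":255,"slide":[0,-0.006,0],"twist":0}]'
python3 -m pendant '[{"hand":255,"slide":[0,-0.003,0],"twist":0},{"hand":255,"slide":[0,-0.002,0],"twist":0},{"hand":255,"slide":[0,0,0],"twist":0}]'
python3 -m pendant '[{"hand":255,"slide":[0,-0.002,0],"twist":0},{"hand":255,"slide":[0,0,0],"twist":0}]'
python3 m.py 9 | grep -E 'tcp|side blank|side stop|foot'
```

```text
clock: 10.62
position: [0.5979, 0.1154, 0.0326]
orientation: [[0.965, 0.261, -0.0], [0.261, -0.965, 0.0], [-0.0, -0.0, -1.0]]
contact_force: [0.6, -0.5, 0.3]
gripper_width: 0.0002
gripper_force: 0.2
clock: 11.0
position: [0.5969, 0.1196, 0.0326]
orientation: [[0.966, 0.26, 0.0], [0.26, -0.966, 0.0], [0.0, -0.0, -1.0]]
contact_force: [-0.4, -0.5, -0.2]
gripper_width: 0.0005
gripper_force: 0.0
clock: 11.25
position: [0.5964, 0.1214, 0.0326]
orientation: [[0.965, 0.26, 0.0], [0.26, -0.965, 0.0], [0.0, -0.0, -1.0]]
contact_force: [-0.8, -0.8, -0.0]
gripper_width: 0.0004
gripper_force: 0.1
top foot 30 mid [66.827 -2.81 ] mean [69.9932 -0.6834] z 194.76753665216748 circle ((67.09403991699219, -2.4537501335144043), 20.97358512878418) rect ((66.61114501953125, -1.3521957397460938), (41.485408782958984, 13.686649322509766), 23.67110824584961)
side blanktop 311 mid [13.0469 90.9962] mean [ -8.7938 114.2321] z 51.62506777832102 circle ((13.392448425292969, 90.40901184082031), 70.84477996826172) rect ((13.054828643798828, 91.01696014404297), (87.90532684326172, 112.75096130371094), 89.94412994384766)
side stop 483 mid [ -3.0346 170.4675] mean [ -3.3597 175.5754] z 55.631652646071565 circle ((-2.93082332611084, 172.83489990234375), 48.767032623291016) rect ((-2.941089630126953, 170.26397705078125), (91.8636474609375, 60.49867630004883), 0.8229111433029175)
side foot 0
tcp press [-5.2819 60.7499] 0.03255429534417148 joints [0.0174 0.7649 1.6054 0.0001 0.7713 1.3247]
```

Nearly there (about 1–2 mm). I creep until the force rises.

```bash

python3 -m pendant '[{"hand":255,"slide":[0,-0.0015,0],"twist":0},{"hand":255,"slide":[0,0,0],"twist":0}]'
python3 -m pendant '[{"hand":255,"slide":[0,-0.0015,0],"twist":0},{"hand":255,"slide":[0,0,0],"twist":0}]'
python3 -m pendant '[{"hand":255,"slide":[0,-0.0015,0],"twist":0},{"hand":255,"slide":[0,0,0],"twist":0}]'
```

```text
clock: 11.6
position: [0.596, 0.1229, 0.0326]
orientation: [[0.965, 0.261, 0.0], [0.261, -0.965, 0.0], [0.0, -0.0, -1.0]]
contact_force: [-1.7, -0.6, -0.1]
gripper_width: 0.0004
gripper_force: 0.1
clock: 11.85
position: [0.5955, 0.1244, 0.0325]
orientation: [[0.965, 0.261, -0.0], [0.261, -0.965, 0.0], [-0.0, -0.0, -1.0]]
contact_force: [-0.8, 0.1, -0.1]
gripper_width: 0.0001
gripper_force: 0.1
clock: 12.1
position: [0.5951, 0.1259, 0.0325]
orientation: [[0.965, 0.261, -0.0], [0.261, -0.965, 0.0], [-0.0, -0.0, -1.0]]
contact_force: [0.4, 0.5, -0.5]
gripper_width: 0.0005
gripper_force: 0.1
```

```bash

python3 -m pendant '[{"hand":255,"slide":[0,-0.0015,0],"twist":0},{"hand":255,"slide":[0,0,0],"twist":0}]'
python3 -m pendant '[{"hand":255,"slide":[0,-0.0015,0],"twist":0},{"hand":255,"slide":[0,0,0],"twist":0}]'
python3 - <<'E'
from h import *
p,d=snap('side','side10.png')
cv2.imwrite('pics/side10c.png',cv2.resize(p[240:330,230:350,::-1],(800,600),interpolation=cv2.INTER_CUBIC))
E
```

```text
clock: 12.35
position: [0.5947, 0.1274, 0.0326]
orientation: [[0.965, 0.261, -0.0], [0.261, -0.965, 0.0], [-0.0, -0.0, -1.0]]
contact_force: [-0.4, -0.6, 0.5]
gripper_width: 0.0
gripper_force: 0.1
clock: 12.6
position: [0.5951, 0.1279, 0.0327]
orientation: [[0.965, 0.261, 0.001], [0.261, -0.965, -0.001], [0.001, 0.001, -1.0]]
contact_force: [0.2, -5.1, 0.1]
gripper_width: 0.0006
gripper_force: 2.3
```

View pics/side10c.png

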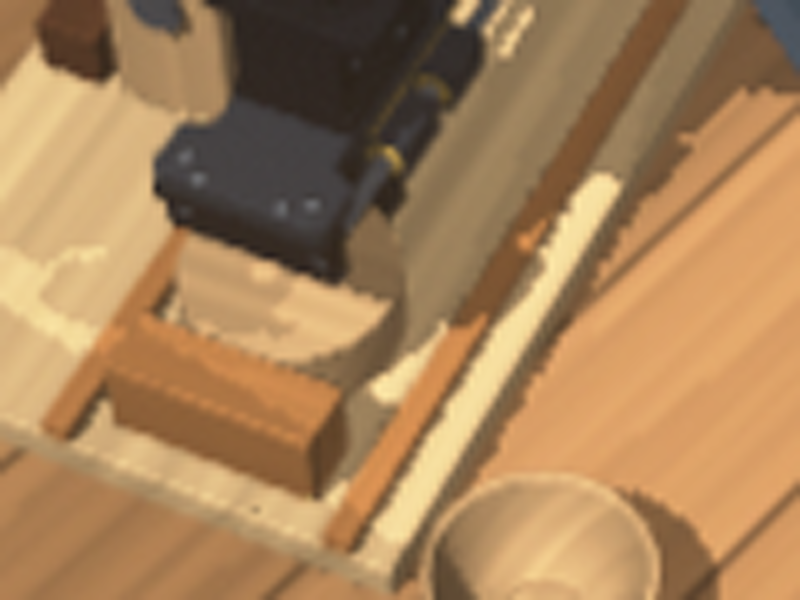

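The force rose to 5 N and the blank (290,310) meets the stop's near face (240,360). I retreat and verify.

```bash

python3 -m pendant '[{"hand":255,"slide":[0,0.005,0],"twist":0},{"hand":255,"slide":[0,0.015,0],"twist":0},{"hand":255,"slide":[0,0.01,-0.02],"twist":0},{"hand":255,"slide":[-0.01,0,-0.04],"twist":0},{"hand":255,"slide":[-0.04,0,-0.03],"twist":0}]'
python3 -m pendant '[{"hand":255,"slide":[-0.05,0,-0.03],"twist":0},{"hand":255,"slide":[-0.03,0.03,-0.05],"twist":0},{"hand":255,"slide":[-0.02,0.05,-0.02],"twist":0},{"hand":255,"slide":[0,0.05,0],"twist":0},{"hand":255,"slide":[0,0.05,0],"twist":0}]'
python3 -m pendant '[{"hand":255,"slide":[0,0.05,0],"twist":0},{"hand":255,"slide":[0,0.03,0],"twist":0},{"hand":255,"slide":[0,0,0],"twist":0},{"hand":255,"slide":[0,0,0],"twist":0}]'
python3 m.py 11
python3 - <<'E'
from h import *
p,d=snap('side','side12.png')
cv2.imwrite('pics/side12c.png',cv2.resize(p[150:350,180:430,::-1],(750,600),interpolation=cv2.INTER_CUBIC))
for n in ('wax_tin','wood_bowl','offcut'): print(n,[(np.round(o['xyz'],3).tolist(),round(o['confidence'],2)) for o in spotter.spot_in('side',n)[:1]])
E
```

```text
clock: 13.28
position: [0.5566, 0.0859, 0.1241]
orientation: [[0.966, 0.26, 0.005], [0.26, -0.966, 0.0], [0.005, 0.001, -1.0]]
contact_force: [0.3, 0.1, 0.5]
gripper_width: 0.0003
gripper_force: 0.0
clock: 13.9
position: [0.5053, -0.1133, 0.2211]
orientation: [[0.966, 0.26, 0.002], [0.26, -0.966, 0.0], [0.002, 0.0, -1.0]]
contact_force: [-0.5, -0.3, 0.3]
gripper_width: 0.0007
gripper_force: 0.0
clock: 14.4
position: [0.5252, -0.1879, 0.2199]
orientation: [[0.966, 0.26, -0.001], [0.26, -0.966, 0.002], [-0.001, -0.002, -1.0]]
contact_force: [-0.3, -0.1, 0.0]
gripper_width: 0.0008
gripper_force: 0.0
top blanktop 364 mid [  1.8357 106.2402] mean [  0.5331 109.5918] z 53.46214178513696 circle ((1.6613162755966187, 121.79288482666016), 45.242713928222656) rect ((1.7320213317871094, 106.11601257324219), (56.6638069152832, 90.15287780761719), 89.65664672851562)
top stop 365 mid [ -2.782  168.6959] mean [ -1.8306 171.2482] z 57.167699536068525 circle ((-2.2400524616241455, 167.66053771972656), 51.404075622558594) rect ((-2.863300323486328, 168.7516326904297), (56.9865608215332, 90.43271636962
[... 1626 characters left out ...]
 [59.6244  5.9399] z 188.98823291000704 circle ((63.12815475463867, 4.5478668212890625), 22.267608642578125) rect ((63.17992401123047, 8.185997009277344), (40.12771987915039, 35.343685150146484), 20.402252197265625)
side arm 524 mid [112.309    3.9211] mean [110.9723   9.9068] z 277.28181083464796 circle ((114.54999542236328, 3.9210968017578125), 68.53079986572266) rect ((112.174072265625, 3.90478515625), (28.43565559387207, 136.82374572753906), 0.3928813636302948)
tcp press [-152.7321 -219.5571] 0.2200672031281828 joints [-0.543   0.4407  1.6048  0.0005  1.0976  0.763 ]
wax_tin [([0.658, -0.105, 0.052], 0.53)]
wood_bowl [([0.435, 0.206, 0.023], 0.57)]
offcut [([0.531, -0.118, 0.023], 0.56)]
```

View pics/side12c.png

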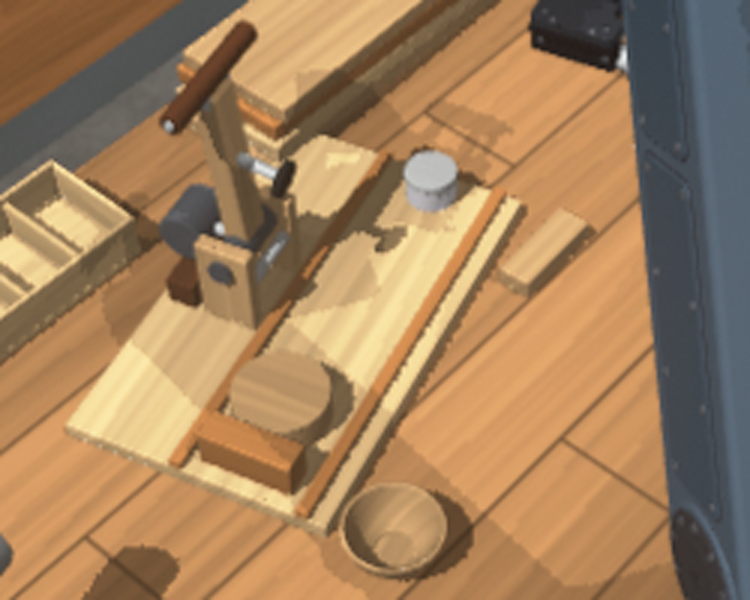

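The arm stands raised, with the bar at (210,75). The blank at (280,390) is flat against the stop at (250,450), with centres 182 − 122 = 60 mm apart. The tin, bowl and offcut have not moved.

```bash
python3 -c "
from bench import manip
print(manip.finish_job())"
```

```text
the job is handed in; nothing more can be done
None
```

The press arm is raised and stays up by itself, the blank lies flat against the stop block (centres measured about 60 mm apart), and the job is handed in at about 15 s of the 51 s allowed, with the tin, bowl and offcut where they were.

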